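# Lock the tape spool of the yellow cassette

### The job

Lock the spool of the label cassette with the yellow label for storage: take the orange lock pin out of its stand and push it down into the hub hole of that cassette until its collar sits flush on the cassette, then let go, leaving the pin standing upright. Leave the cassette flat and about where it lies, and do not disturb the red and green cassettes.

Things in the scene. Friction and masses are not known exactly. Their poses are not given: they have to be found in the camera images.
- lock_pin: orange pin: round grip 18 dia, 45 tall, on a collar 38 dia, 4 thick; below it a white shank 13 dia, 18 long, last 12 tapering to a 4 tip (mm). Origin: axis, collar underside; z up, so grip z 4 to 49, tip z -18. 50 g. Starts upright in one hole of a fixed grey stand (160 x 60 x 30), collar on its top; lifts straight out. A blue winding key of the same shape stands in the other hole, 100 mm away.
- cassette_yellow: black label-tape cassette lying flat, loose, 90 x 64 x 28 mm, 150 g, yellow label on top. Origin: centre of the underside; x along the 90 mm side, z up, top face z 28. Hub hole in the top, ringed white: round, blind, 24 dia, 22 deep, 2 chamfer, centre at x +22, y 0 (label on the -x side). Pin home: its collar on the top face, its origin at z 28. Lies in any of three places.
- cassette_red: a black label-tape cassette lying flat on the desk, 90 x 64 x 28 mm, loose, with a red label; same shape and axes as the yellow one, its hub hole is not to be used.
- cassette_green: a black label-tape cassette lying flat on the desk, 90 x 64 x 28 mm, loose, with a green label; same shape and axes as the yellow one, its hub hole is not to be used.
There are look-alikes about, which are no part of the job. Of the things that look like the lock_pin, the largest one is meant.

How it is judged:
By the outcome, as a careful person would: the job done as asked, in the order asked, and still so for the second after the job is handed in, with the robot touching nothing.
It also fails if it takes over 38 s, if anything falls off the work surface, if the arm or the gripper's body presses on something with over 40 N, if the wrist force passes 120 N, or if a joint passes its speed limit or range.

### The arm

A 7-joint arm with a two-finger parallel gripper is mounted at the origin on the work surface. World frame = base frame: x ahead of the robot, y to its left, z up, the work surface at z = 0. Lengths are in m, angles in rad, forces in N, time in s.
With the tool pointing down it reaches from about 0.4 to 0.85 m from the base axis. Payload 6.9 kg.
Tool frame: the origin (TCP) lies midway between the tips of the shut fingers; the grasp point (between the pads) lies 19 mm behind it; z points along the fingers, y is the line along which they close (so a half turn about z gives the same grasp; the last joint's range is limited). The gripper opens to 85 mm and grips with 20 to 120 N. Pads are 22 mm wide; open, the fingers measure 114 mm over their backs; the gripper's body (76 mm by 85 mm) begins 54 mm behind the grasp point. The pads swing forward as they close: fully open they stand 13 mm farther back than shut.
Start: joints at [1.242, 0.507, -0.238, 1.5, 0.126, 1.149, -0.155], TCP at [0.263, -0.567, 0.231] pointing down, gripper open.
Joint ranges: [-3.08, 3.08], [-0.24, 2.05], [-1.43, 1.35], [0, 2.5], [-1.52, 4.66], [0.17, 1.96], [-2.89, 2.89]. Speed limits (rad/s): [2.39, 2.39, 3.14, 3.14, 3.14, 3.14, 3.14].

### API

Orientations are given as a 3x3 rotation matrix whose columns are the frame's x, y, z axes.
In Python, from bench import reach, servo_line, goto_joints, gripper_to, sleep, solve_ik, read_state, capture, get_calibration, MotionError, hand_in gives the robot as it stands. Calls block until the motion is done:
- reach(position, orientation): joint-space move of the TCP to a pose.
- servo_line(position, attitude=None, speed=0.15, f_stop=None): straight line of the TCP; attitude=None keeps the orientation; speed is the mean speed in m/s. With f_stop (N) it stops when the force on the tool has changed by that much, and returns True; else False.
- goto_joints(angles): joint-space move.
- gripper_to(opening, grip_force=None): finger opening in m; grip_force is the grip in N (None keeps the last); returns when the fingers have stopped.
- sleep(seconds).
- solve_ik(position, orientation): joint angles nearest the present ones, or None.
- read_state(): the state.
- capture(name): name is "scene" or "top"; returns the picture (384x512x3 uint8, blue, green, red); there is no depth.
- get_calibration(name): a dict with "K" (3x3 intrinsics, pixels), "origin" and "attitude" of the camera in the world. Camera axes: x right, y up, looking along -z (the intrinsics and any distortion apply to the point x, -y, -z); pixel columns grow to the right and rows downward; lengths in m; the calibration is good to about 2 mm. A picture is of the moment at which its call begins. get_calibration takes no time and is no camera call.
A pose or a line that the arm cannot do raises MotionError and nothing moves.
- hand_in(): hands the job in; it is judged then, once.
The state is a dict: "clock": time; "joint_pos": joint angles; "joint_velocities": joint speeds; "effort": joint torques, N m; "tcp_pos": TCP position; "tool_rot": TCP orientation; "ft_force": force on the tool from outside, world axes, zero at the start; "moment": the same for the moment, N m; "gripper_width": finger opening in m; "grip_force": force on a finger pad.
Only numpy, scipy, OpenCV 4.12 (cv2) and the standard library are available. Lean on these libraries where they do the work, as an engineer would, in place of code of your own. Each camera call takes 0.05 s, during which the arm holds its last target. There are 200 camera calls.

## Working session

There is one attempt and no reset: what is moved stays moved. The work goes in short steps, each a Python script; the robot and the scene stay as the last script left them, time stands still between calls to the robot, and variables do not carry over. Pictures are saved under pics/ and viewed, at most 10 in all, crops included, and the job is handed in when it is done.

```bash
mkdir -p pics; ls; python3 - <<'E'
from bench import *
import cv2
for n in("scene","top"):
    im=capture(n); cv2.imwrite(f"pics/{n}0.png",im); c=get_calibration(n); print(n,c)
    cv2.imwrite(f"pics/{n}0.png",im)
a=cv2.imread("pics/scene0.png");b=cv2.imread("pics/top0.png")
cv2.imwrite("pics/top_big.png",cv2.resize(b,(800,600),interpolation=cv2.INTER_CUBIC))
cv2.imwrite("pics/scene_big.png",cv2.resize(a,(800,600),interpolation=cv2.INTER_CUBIC))
s=read_state();print(s["clock"],s["tcp_pos"],s["tool_rot"],s["gripper_width"])
E
```

```text
pics
scene {'K': array([[433.39897676,   0.        , 249.00321854],
       [  0.        , 433.39897676, 189.41246351],
       [  0.        ,   0.        ,   1.        ]]), 'origin': array([1.22745218, 0.22120179, 0.66202745]), 'attitude': array([[-0.37447579, -0.62062095,  0.68891038],
       [ 0.92723536, -0.25190504,  0.27708923],
       [ 0.00157262,  0.74254527,  0.66979403]])}
top {'K': array([[445.0436656 ,   0.        , 251.48573806],
       [  0.        , 445.0436656 , 193.12847112],
       [  0.        ,   0.        ,   1.        ]]), 'origin': array([ 0.46114179, -0.04491291,  0.96899462]), 'attitude': array([[-0.01214993,  0.99117874, -0.13197383],
       [-0.99988923, -0.01090847,  0.01012576],
       [ 0.00859681,  0.13208224,  0.99120148]])}
0.1 [ 0.26243537 -0.56673138  0.2305227 ] [[ 9.07370027e-01  4.20332154e-01 -7.17688173e-04]
 [ 4.20332764e-01 -9.07368862e-01  1.45433590e-03]
 [-3.99037587e-05 -1.62128866e-03 -9.99998685e-01]] 0.08500793365296051
```

View pics/top_big.png

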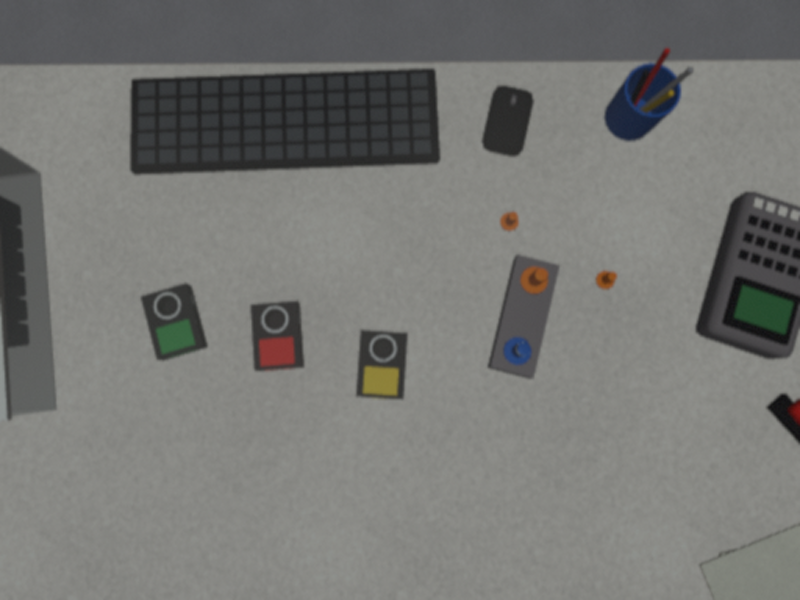

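View pics/scene_big.png

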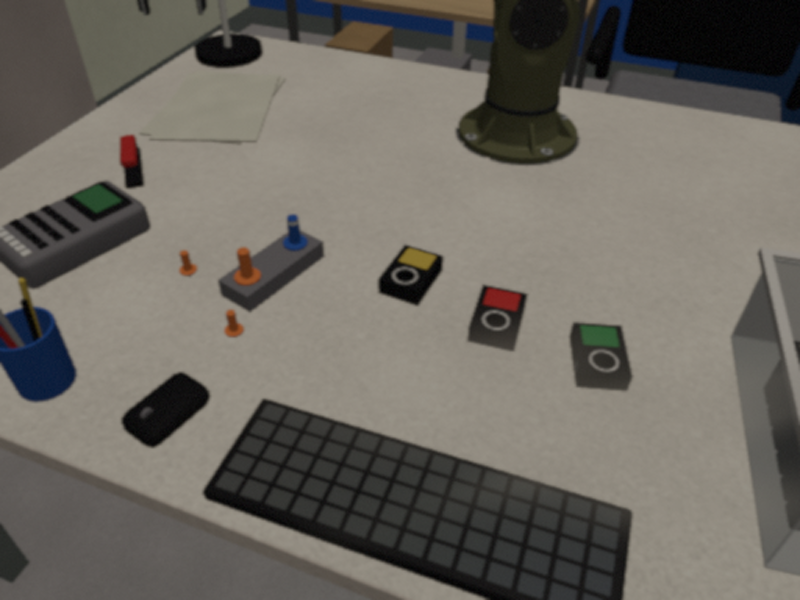

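Candidates for the lock pin (800x600 top view):
- orange pin in the stand at (535,279)
- small loose orange pins at (510,221) and (606,279)
- blue key at (517,350), which is the wrong colour

The stand pin is the largest and matches the description. The yellow cassette has its ring at (383,348). Next I'll measure and check in a close crop.

```bash
cat > h.py <<'E'
import numpy as np, cv2
from bench import *
def ray(n,uv):
    c=get_calibration(n); p=np.linalg.inv(c["K"])@[uv[0],uv[1],1]
    return c["origin"], c["attitude"]@(p*[1,-1,-1])
def on(n,uv,z):
    o,d=ray(n,uv); return o+d*(z-o[2])/d[2]
def pix(n,P):
    c=get_calibration(n); q=c["K"]@((c["attitude"].T@(np.array(P)-c["origin"]))*[1,-1,-1]); return q[:2]/q[2]
def hsvmask(im,lo,hi):
    return cv2.inRange(cv2.cvtColor(im,cv2.COLOR_BGR2HSV),np.array(lo),np.array(hi))
def blobs(m,amin):
    n,l,s,c=cv2.connectedComponentsWithStats(m)
    return sorted([(int(s[i,4]),c[i],l==i) for i in range(1,n) if s[i,4]>=amin],key=lambda b:-b[0])
ORANGE=((5,130,60),(16,255,255)); YELLOW=((20,100,60),(34,255,255)); BLUE=((100,120,50),(125,255,255))
def ringcentre(im,lab,r=60):
    """white ring nearest the label centre: ellipse centre"""
    m=hsvmask(im,(0,0,85),(180,70,255)); m[:]=m
    best=None
    cs,h=cv2.findContours(m,cv2.RETR_CCOMP,cv2.CHAIN_APPROX_NONE)
    for c in cs:
        if len(c)<20 or cv2.contourArea(c)>900: continue
        e=cv2.fitEllipse(c); d=np.hypot(*(np.array(e[0])-lab))
        if d<r: print("  ring cand",np.round(e[0],1),np.round(e[1],1),round(d,1))
E
python3 - <<'E'
from h import *
ims={n:cv2.imread(f"pics/{n}0.png") for n in("top","scene")}
for n,im in ims.items():
    for nm,c in(("orange",ORANGE),("yellow",YELLOW),("blue",BLUE)):
        for a,cc,_ in blobs(hsvmask(im,*c),12)[:5]: print(n,nm,a,np.round(cc,1),np.round(on(n,cc,.03),3))
    lab=blobs(hsvmask(im,*YELLOW),12)[0][1]; ringcentre(im,lab)
t=ims["top"][150:250,220:400]; s=ims["scene"][120:220,120:300]
cv2.imwrite("pics/crop1.png",np.vstack([cv2.resize(x,None,fx=3,fy=3,interpolation=cv2.INTER_CUBIC) for x in(t,s)]))
E
```

```text
top orange 237 [341.7 178.8] [ 0.615 -0.248  0.03 ]
top orange 101 [387.3 178.6] [ 0.614 -0.346  0.03 ]
top orange 87 [325.7 141.2] [ 0.698 -0.217  0.03 ]
top yellow 404 [243.2 243.3] [ 0.48  -0.036  0.03 ]
top yellow 53 [422.2  63.6] [ 0.872 -0.437  0.03 ]
top blue 982 [409.5  66.7] [ 0.865 -0.409  0.03 ]
top blue 211 [330.8 224.2] [ 0.518 -0.221  0.03 ]
  ring cand [244.7 222.4] [17.2 17.5] 20.9
  ring cand [244.8 222.3] [13.9 14.3] 21.0
scene orange 241 [157.2 172.4] [ 0.602 -0.255  0.03 ]
scene orange 107 [148.7 207.9] [ 0.709 -0.212  0.03 ]
scene orange 88 [119.3 169.3] [ 0.626 -0.342  0.03 ]
scene yellow 230 [266.7 165.2] [ 0.484 -0.034  0.03 ]
scene yellow 74 [ 16.2 187. ] [ 0.762 -0.515  0.03 ]
scene blue 1730 [ 23.7 229.4] [ 0.854 -0.408  0.03 ]
scene blue 643 [254.6  12.7] [-0.403 -0.412  0.03 ]
scene blue 536 [400.4  22.7] [-0.517  0.139  0.03 ]
scene blue 208 [200.9   4.8] [-0.402 -0.65   0.03 ]
scene blue 163 [307.   20.7] [-0.401 -0.196  0.03 ]
  ring cand [262.5 175.9] [7. 8.] 11.6
  ring cand [256.7 176.2] [ 8.2 11.1] 14.9
```

View pics/crop1.png

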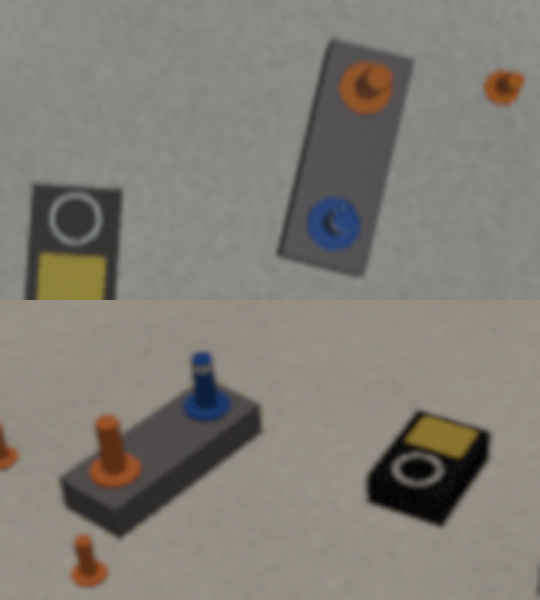

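The crop confirms the choice: the big orange pin stands in the stand beside the blue key, with its collar centre near (342,179) in the top image and its grip top near (347,176). The yellow cassette's ring is at (244.8,222.3). I'll compute positions from both views.

```bash
python3 - <<'E'
from h import *
im=cv2.imread("pics/top0.png"); sc=cv2.imread("pics/scene0.png")
for nm,c,k in(("pin",ORANGE,(341.7,178.8)),("key",BLUE,(330.8,224.2))):
    b=[x for x in blobs(hsvmask(im,*c),12) if np.hypot(*(x[1]-k))<3][0]
    cs,_=cv2.findContours(b[2].astype(np.uint8),cv2.RETR_EXTERNAL,2); (u,r)=cv2.minEnclosingCircle(cs[0])
    print(nm,"collar top",u,r,on("top",u,.034))
print("pin grip top, top view",on("top",(346.7,175.7),.079))
print("pin scene collar",on("scene",(158.3,176.7),.034),"grip top",on("scene",(155.3,160),.079))
h=on("top",(244.8,222.3),.028);l=on("top",(243.2,243.3),.028)
print("hub",h,"label",l,"yaw",np.degrees(np.arctan2(*(h-l)[[1,0]])))
print("hub scene (crop 417,169)",on("scene",(417/3+120,169/3+120),.028), "label scene",on("scene",(266.7,165.2),.028))
E
```

```text
pin collar top (341.8467712402344, 178.43548583984375) 8.984151840209961 [ 0.61512135 -0.24755645  0.034     ]
key collar top (330.6538391113281, 224.34616088867188) 8.535625457763672 [ 0.51756889 -0.22015753  0.034     ]
pin grip top, top view [ 0.61323483 -0.24790188  0.079     ]
pin scene collar [ 0.61841052 -0.24233681  0.034     ] grip top [ 0.6158977  -0.24415224  0.079     ]
hub [ 0.52436514 -0.03963363  0.028     ] label [ 0.48027544 -0.03582351  0.028     ] yaw -4.939082835826172
hub scene (crop 417,169) [ 0.52591522 -0.03668332  0.028     ] label scene [ 0.48178014 -0.03442993  0.028     ]
```

```bash
cat >> h.py <<'E'
def down(y):
    y=np.array([y[0],y[1],0.])/np.hypot(*y[:2]); z=np.array([0,0,-1.]); return np.column_stack([np.cross(y,z),y,z])
E
python3 - <<'E'
from h import *
P=np.array([.6155,-.2462]); q0=np.array(read_state()["joint_pos"])
d=np.array([.27,.963]); c=[]
for s in(1,-1):
    R=down(s*d); q=solve_ik([*P,.15],R)
    q2=solve_ik([.525,-.0385,.15],R)
    print(s,None if q is None else np.round(q,2),None if q2 is None else np.round(q2,2))
    if q is not None: c.append((np.abs(np.array(q)-q0).max(),s))
s=min(c)[1]; R=down(s*d); np.save("R.npy",R)
gripper_to(.05,40); reach([*P,.15],R)
hit=servo_line([*P,.043],speed=.08,f_stop=6)
st=read_state(); print(s,hit,st["clock"],st["tcp_pos"],st["ft_force"])
if not hit:
    gripper_to(0.0,40); st=read_state(); print(st["gripper_width"],st["grip_force"],st["ft_force"],st["clock"])
    cv2.imwrite("pics/g.png",np.hstack([cv2.resize(capture("top")[130:230,290:400],None,fx=3,fy=3),cv2.resize(capture("scene")[120:220,100:210],None,fx=3,fy=3)]))
E
```

```text
1 [ 0.79  0.74 -0.84  1.5   0.58  1.17  1.15] [ 0.62  0.57 -0.92  1.87  0.55  0.98  0.75]
-1 [ 0.41  0.63 -0.12  1.5   0.08  1.02 -1.57] [ 0.21  0.44 -0.26  1.87  0.15  0.84 -1.97]
1 False 3.7917 [ 0.61587345 -0.24628504  0.04361713] [ 0.30658425 -0.22848069  0.22167116]
0.016898065561224612 38.98158073425293 [-0.08452863 -0.5762095   3.0735992 ] 4.1833
```

View pics/g.png

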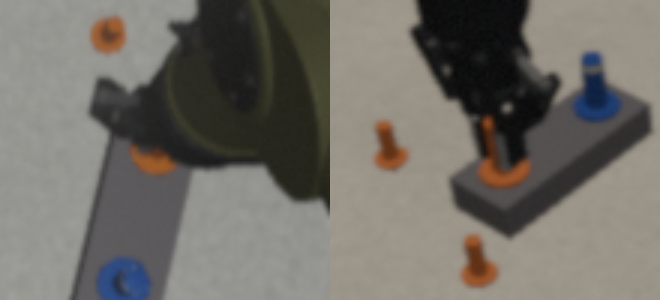

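The pin is gripped (16.9 mm opening, 39 N), and in the scene crop the fingers hold the grip above the collar. Next I lift it, carry it over the hub and check before lowering.

```bash
python3 - <<'E'
from h import *
R=np.load("R.npy"); p=np.array(read_state()["tcp_pos"])
servo_line([p[0],p[1],.13],speed=.1)
H=[.525,-.0385]
servo_line([*H,.13],speed=.15)
servo_line([*H,.084],speed=.1)
st=read_state(); print(st["clock"],st["tcp_pos"],st["gripper_width"],st["ft_force"])
t=capture("top");s=capture("scene"); cv2.imwrite("pics/t2.png",t);cv2.imwrite("pics/s2.png",s)
for n,im in(("top",t),("scene",s)):
    for a,c,_ in blobs(hsvmask(im,*ORANGE),10)[:4]: print(n,a,np.round(c,1))
# expected collar top centre / tip if pin axis = TCP axis
z=.084-.0136
for n in("top","scene"): print(n,"exp collar",pix(n,[*st["tcp_pos"][:2],z]),"tip",pix(n,[*st["tcp_pos"][:2],z-.018]))
cv2.imwrite("pics/c2.png",np.hstack([cv2.resize(t[180:270,200:300],None,fx=4,fy=4,interpolation=2),cv2.resize(s[120:210,220:320],None,fx=4,fy=4,interpolation=2)]))
E
```

```text
7.5667 [ 0.52516053 -0.03830641  0.08408118] 0.016767139732844348 [-0.14665203 -0.00846946 -0.24714824]
top 100 [387.3 178.5]
top 86 [325.7 141.2]
scene 200 [258.1 155.7]
scene 106 [148.6 207.9]
scene 85 [119.3 169.3]
top exp collar [244.0068995 220.5054001] tip [244.07731791 221.12665244]
scene exp collar [258.76190078 161.22390116] tip [258.62713378 167.58518357]
```

View pics/c2.png

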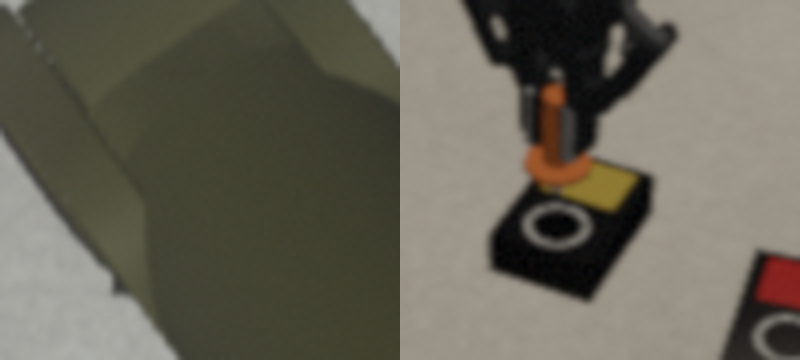

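The right half shows the pin held upright, with its collar at scene pixel (259.4,161.2) and the ring at (259.3,176.5) below it. The arm hides the top view. I'll compare the two by ray and lower with a force stop.

```bash
python3 - <<'E'
from h import *
a=on("scene",(259.4,161.2),.0724); b=on("scene",(259.3,176.5),.028)
d=(b-a)[:2]; print("collar",a,"ring",b,"shift",d)
p=np.array(read_state()["tcp_pos"])
if np.hypot(*d)<.006:
    xy=p[:2]+d*.7
    servo_line([*xy,.084],speed=.05)
    hit=servo_line([*xy,.0375],speed=.03,f_stop=8)
    st=read_state(); print(hit,st["clock"],st["tcp_pos"],st["ft_force"],st["gripper_width"])
    s=capture("scene"); cv2.imwrite("pics/c3.png",cv2.resize(s[120:210,220:320],None,fx=5,fy=5,interpolation=2))
E
```

```text
collar [ 0.52693029 -0.03616499  0.0724    ] ring [ 0.52620325 -0.03584686  0.028     ] shift [-0.00072704  0.00031813]
True 9.2 [ 0.52490796 -0.03815013  0.04134238] [-0.79317519  0.36590201  7.13647818] 0.01669846571531739
```

View pics/c3.png

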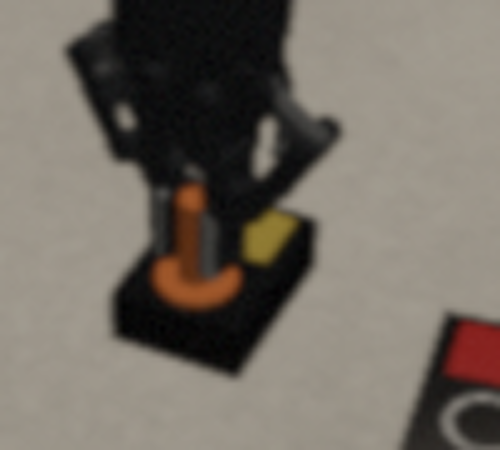

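The collar sits on the cassette top, covering the ring, and contact came at TCP z 0.0413 as predicted for flush. I'll release and retreat.

```bash
python3 - <<'E'
from h import *
p=np.array(read_state()["tcp_pos"])
gripper_to(.05,40); servo_line([p[0],p[1],.16],speed=.1)
servo_line([.45,-.25,.25],speed=.2); sleep(.3)
st=read_state(); print(st["clock"],st["ft_force"])
t=capture("top");s=capture("scene"); cv2.imwrite("pics/t4.png",t)
for a,c,_ in blobs(hsvmask(t,*YELLOW),100)[:1]: print("label",on("top",c,.028))
for a,c,m in blobs(hsvmask(t,*ORANGE),100)[:1]: print("pin",a,c,on("top",c,.034))
cv2.imwrite("pics/c4.png",np.hstack([cv2.resize(t[180:280,80:280],None,fx=2,fy=4,interpolation=2),cv2.resize(s[120:220,220:320],None,fx=4,fy=4,interpolation=2)]))
E
```

```text
12.6667 [-0.13584149 -0.56782718  0.47245486]
label [ 0.4804684  -0.03594855  0.028     ]
pin 245 [244.80816327 222.53061224] [ 0.52347732 -0.03967951  0.034     ]
```

View pics/c4.png

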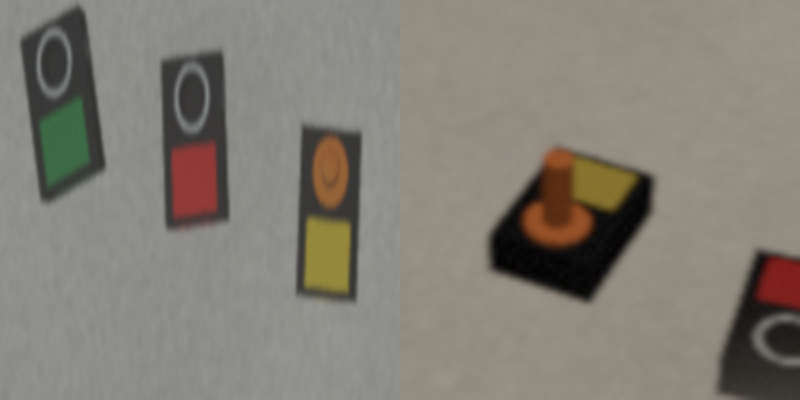

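The pin stands upright in the yellow cassette's hub, with its collar flush at top pixel (244.8,222.5). The label hasn't moved (within 0.3 mm), and red and green look undisturbed.

```bash
python3 -c "
from bench import *
print(hand_in())"
```

```text
the job is handed in; nothing more can be done
None
```

The orange lock pin is seated flush and upright in the yellow cassette's hub hole. The yellow cassette stayed in place and the red and green ones look undisturbed; I handed the job in at about 13 s on the robot's clock.

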